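Load a conduit fitting under the sprung roller of a marking jig

ROBOT

A 6-joint arm with a two-finger parallel gripper is mounted at the origin on the work surface. World frame = base frame: x ahead of the robot, y to its left, z up, the work surface at z = 0. Lengths are in m, angles in rad, forces in N, time in s.
With the tool pointing down it reaches from about 0.3 to 0.85 m from the base axis. Payload 5.4 kg.
Tool frame: the origin (TCP) lies on the centre line of the jaws, within the pads' length; the fingertips stand 17 mm ahead of it and the grasp point (between the pads) lies 2 mm behind it; x points along the fingers, y is the direction in which the jaws open and shut, and the axes are right-handed (so a half turn about x gives the same grasp; the last joint's range is limited). The gripper opens to 85 mm and grips with 20 to 120 N. Pads are 22 mm wide; open, the fingers measure 114 mm over their backs; the gripper's body (76 mm by 85 mm) begins 54 mm behind the grasp point. The pads swing forward as they close: fully open they stand 13 mm farther back than shut.
Start: joints at [-1.363, 0.158, 1.597, -0, 1.386, -0.21], TCP at [0.233, -0.526, 0.248] pointing down, gripper open.
Joint ranges: [-2.91, 2.91], [-0.94, 2.29], [0.18, 2.7], [-1.29, 4.43], [0.17, 2.64], [-3, 3]. Speed limits (rad/s): [2.57, 2.57, 3.14, 3.14, 3.14, 3.14].

INTERFACE

Orientations are given as [roll, pitch, yaw] about the fixed x, y, z axes, in that order (R = Rz(yaw) Ry(pitch) Rx(roll)).
In Python, from plant import state, get_image, job_done, search_frame, regions_of, pinpoint gives the robot as it stands.
- The arm moves only by the shell command python3 -m jog 'ROWS' [FORCE]. ROWS is JSON, a list of rows, each an object of numbers: "ax", "ay", "az": the turn, a rotation vector about the world's x, y, z in degrees; "tx", "ty", "tz": the shift along the world's x, y, z in m; "jaw": the finger opening in m, from 0 to 0.0854. In form: [{"ax": .., "ay": .., "az": .., "tx": .., "ty": .., "tz": .., "jaw": ..}, ...]. A call has 1 to 12 rows; each row is the pose to reach, as a shift and turn from the pose commanded when the call began; what a row does not reach only later rows make up. A row lasts 1/12 s, in which the tool goes at most 41.7 mm and 7.16 degrees, less where a joint would pass 70% of its speed; a pose out of reach is approached as far as the arm can. A call with a gripper value outside its range is refused whole. The fingers move at their own pace and stop on an object; FORCE is the grip in N (left out, the last holds). Time passes only in rows, so rows that repeat a pose let the fingers close. It gives the time, the measured TCP pose, the force and the opening at its end, in the units of the state.
- state(): the state, without advancing time (a new reading comes with each control period).
- get_image(name): name is "scene" or "side" or "wrist"; returns a dict with "pixels" (480x640x3 uint8, blue, green, red), "z_map" (480x640 float32, m along the optical axis (not along the pixel's ray), 0 where there is no reading), "fx", "fy", "cx", "cy" (pixels), "distortion" ([k1, k2, p1, p2, k3] as OpenCV has them; the pictures are not rectified), "R" (3x3) and "t" (3): a world point X has camera coordinates R X + t; the wrist camera has in their place "mount" (4x4, takes a point from camera to tool coordinates, whose origin is the TCP and whose axes are the tool frame's). Camera axes: x right, y down, z forward; pixel columns grow to the right and rows downward; lengths in m; the calibration is good to about 2 mm. A picture is of the moment at which its call begins: read the wrist's pose just before it.
- job_done(): hands the job in, once; it reports no verdict.
Trained networks look in a picture, given as the dict that the camera call returned (one of the last four; its "shot" number tells which), for a name from the list of things; names that differ only in an ending like _2 or _b are one class to them, and where a whole thing is asked for, a point or a joint stands for the part that bears it (a point fixed in the world has none). Each returns a list of dicts, best first, with "score" (0 to 1); they miss things now and then, are a little off and sometimes report something else, mostly with a low value. They report only what shows in the picture. A call takes as long as a camera call. They do not tell look-alikes from the thing itself.
- search_frame(picture, thing): "centre" ([column, row] in pixels, amid what is visible of it).
- regions_of(picture, thing): "mask" (480x640 bool, what is visible of it) and "centre" ([column, row] in pixels, amid what is visible of it).
- pinpoint(picture, thing): "centre" ([column, row] in pixels: a listed point, or the origin of a listed thing).
The state is a dict: "clock": time; "joints": joint angles; "dq": joint speeds; "tau": joint torques, N m; "eef_pos": TCP position; "eef_rot": TCP orientation; "force": force on the tool from outside, world axes, zero at the start; "moment": the same for the moment, N m; "width": opening from 0.0 (shut) to 1.0 (fully open).
Only numpy, scipy, OpenCV 4.12 (cv2) and the standard library are available. Lean on these libraries where they do the work, as an engineer would, in place of code of your own. Each camera call takes 0.05 s, during which the arm holds its last target.

TASK

Load the loose straight conduit fitting into the marking jig: lay it mouth down on the bed and ease it in nose first, so that the nose pushes the sprung roller arm back and the roller rides up onto its flat back. Slide it on by feel until the stop's little sprung pin is pushed in and the fitting sits fully home, firmly but without ramming it or bearing down hard on the jig; the stop is clamped at a different reach each time. Let go, leaving it flat and square with the roller bearing down on it, and leave the other things alone.

Things in the scene. Friction and masses are not known exactly. Their poses are not given: they have to be found in the camera images.
- fitting: Grey cast conduit fitting, 320 g: box 130 long, 42 wide, 32 high, upright sides, open mouth face down (as at the start and when loaded), round hub 31 dia x 22 long on its tail. Origin: centre of the underside of the 130 box; x points to the nose (front face at x = +65, hub end at -87), z up. Pinch it across the 42 width, 95 to 115 mm behind the front face: there the hand stays clear of rails and arm.
- fitting_nose (a point): Middle of the lower edge of the fitting's front face, axes as the fitting's. The front face is upright and 12 high; from its top edge the nose slopes up and back (38 deg) to the flat back, reached at height 32, 26 mm behind the front face.
- jig: Marking jig screwed to the bench; dark steel base plate 290 (x) x 110 (y) x 12. Origin: centre of the plate's underside, on the bench; x points from the open loading end to the end stop, z up. The fitting slides in +x, its x along the jig's x; home, its front face is somewhere between x = 50 and 70 mm in this frame.
- bed: Fixed slideway of the jig; origin and axes are the jig's. Bright strip 36 wide on the centre line, x = -145 to 55, top at z = 18: the fitting lies on it. Guide rails each side, x = 0 to 85, 45 mm apart inside, tops at z = 32; flared mouths from x = -16 to 0. Arm's pivot cheeks at x = 83 to 109, y = 33 to 40 each side, up to z = 70. Steel, friction about 0.6.
- roller_rest (a point): Point on the bed's top (jig x = 10, y = 0, z = 18 mm) straight below the resting roller. The roller, black, 22 dia and 22 wide, then hangs 14 mm clear of the bed: the nose's slope meets it when the front face is 1 to 2 mm short of this point, and the roller is up on the flat back once the face is 28 mm or more past it.
- hold_down: Sprung hold-down arm: two grey side plates, roller at the free end, short tail with thumb pad over a coil spring. Origin on its hinge axis (jig x = 96, y = 0, z = 62 mm); swings about jig y, roller end up, springs back. The nose lifts it 0.2 rad; this takes a push of 8 to 17 N, friction included. On the flat back the roller bears with about 6 N (top 54 above the bed) and sliding takes 4 to 8 N.
- stop: End stop: block at jig x = 98 (origin under it, z = 12 mm) with a clamped rod carrying a stop head 28 wide, 15 high. The head's face is at jig x = 50 to 70 mm, differently each time and not measured: feel for it. A brass pin sticks 5 mm out of the face, 7.5 above the bed, sprung: 1.2 N at touch, 2.6 N flush. The head does not give. The roller's load keeps the released fitting on the pin.
- tee_box: Bystander: round cast junction box, 68 dia, 32 high, three hubs; on one side of the jig, the fitting on the other (which is which varies). Origin: centre of the underside.
- spray_can: Bystander: upright spray can, 52 dia, 150 high. Origin: centre of its base.
- locknut: Bystander: steel ring nut, 48 dia, 8 thick, lying flat. Origin: centre of its underside.
- wrench: Bystander: spanner 180 long, lying flat. Origin: on its underside, near the middle.
Mind the look-alikes: they are no part of the job. What is shaped like the fitting but red or turquoise is not meant.

How it is judged:
On the way, in this order (a step that is already met when the one before it is completed fails the run):
1. the fitting's nose has gone in under the roller and pushes the sprung arm back (contact force between fitting and hold_down above 2 N and x of fitting_nose in the frame of jig above 0.018 m), for 0.05 s.
2. the fitting has pushed the stop's pin in, with the roller bearing on it (contact force between fitting and stop above 1.9 N and contact force between fitting and hold_down above 3 N and x of fitting_nose in the frame of jig above 0.045 m), for 0.2 s.
At the end, for the whole second after the job is handed in: Fitting released, at rest and flat on the bed (0.05 rad, 3 mm), along the jig (0.06 rad, nose within 4 mm of the centre line), roller bearing on it (over 3 N), its front face pressing on the stop (over 1.9 N): pin pushed in to within about 2.5 mm of flush (all of step 2 and y of fitting_nose in the frame of jig between -0.004 and 0.004 m and angle between the x axis of fitting and the x axis of jig, either way round below 0.06 rad and angle between fitting's own z axis and vertical below 0.05 rad and z of fitting in the frame of jig between 0.015 and 0.021 m and linear speed of fitting below 0.01 m/s); the robot touches nothing.
It fails at once if the fitting is rammed into the end stop (over 25 N) (contact force between fitting and stop above 25 N).
It fails at once if the fitting is forced against the arm (over 30 N) (contact force between fitting and hold_down above 30 N).
It fails at once if the fitting is ground or jammed against the bed, rails or cheeks of the jig (over 60 N) (contact force between fitting and bed above 60 N).
It fails at once if another thing on the bench is disturbed (moved over 30 mm) (distance of any of tee_box, spray_can, locknut, wrench from where it was at the start of the episode above 0.03 m).
It also fails if it takes over 72 s, if anything falls off the work surface, if the arm or the gripper's body presses on something with over 40 N, if the wrist force passes 120 N, or if a joint passes its speed limit or range.

## Working session

There is one attempt and no reset: what is moved stays moved. The work goes in short steps, Python scripts to look and compute and a shell command to move; the robot and the scene stay as the last step left them, time stands still between calls to the robot, and variables do not carry over. Pictures are saved under pics/ and viewed, and the job is handed in when it is done.

```bash
mkdir -p pics; ls
python3 - <<'E'
from plant import *
import cv2
print(state())
for n in ("scene","side","wrist"):
    p=get_image(n); cv2.imwrite(f"pics/{n}0.png",p["pixels"]); print(n,p["shot"],p["fx"],p["distortion"],p.get("R"),p.get("t"),p.get("mount"))
E
```

```text
pics
{'clock': 0.0, 'joints': array([-1.36309681e+00,  1.59071039e-01,  1.59826431e+00,  1.21319923e-05,
        1.38618043e+00, -2.10119183e-01]), 'dq': array([ 0.00166912, -0.0005723 ,  0.00131644, -0.00155904, -0.00132515,
        0.00168388]), 'tau': array([ 1.05351639e-03, -3.96007133e+01, -3.31426013e+01, -2.80396762e-04,
        8.40505207e-03,  5.25756803e-06]), 'eef_pos': array([ 0.23316879, -0.52497151,  0.24728844]), 'eef_rot': array([-1.78711446,  1.56887316,  1.77229465]), 'force': array([ 0.73832374, -0.46056599, -0.19240167]), 'moment': array([ 0.06926824,  0.01022407, -0.00599288]), 'width': 0.9971859045643043}
scene 1 486.3855751925781 [0.02072548 0.         0.         0.         0.        ] [[ 8.47546073e-01  5.30721558e-01  5.31037247e-04]
 [ 3.91679949e-01 -6.24825069e-01 -6.75411319e-01]
 [-3.58123542e-01  5.72650208e-01 -7.37441027e-01]] [-0.46497981 -0.09731202  1.30312401] None
side 2 553.4552454553555 [-0.15929514  0.          0.          0.          0.        ] [[-0.77882904 -0.62699709  0.01731993]
 [-0.49284646  0.5946459  -0.63521541]
 [ 0.38797899 -0.50326027 -0.77214079]] [0.42515537 0.22573619 1.15713835] None
wrist 3 403.4948201333828 [-0.0714632  0.         0.         0.         0.       ] None None [[-4.30403990e-04 -3.22859561e-01  9.46446786e-01 -1.26551834e-01]
 [ 9.99999892e-01 -3.06612204e-04  3.50163651e-04  6.31209236e-05]
 [ 1.77138452e-04  9.46446834e-01  3.22859658e-01 -8.30741929e-02]
 [ 0.00000000e+00  0.00000000e+00  0.00000000e+00  1.00000000e+00]]
```

View pics/scene0.png

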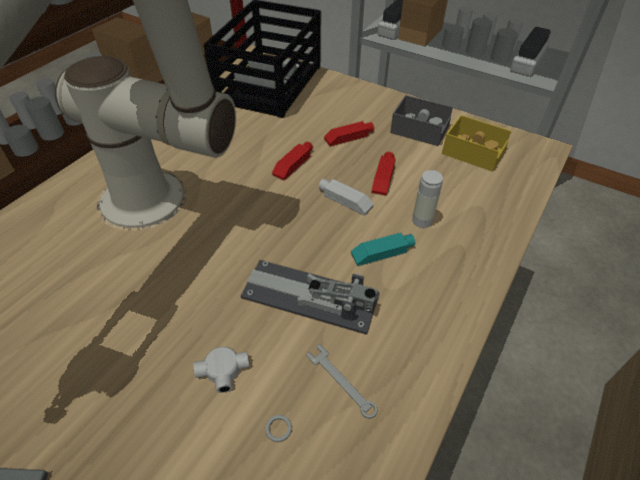

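View pics/side0.png

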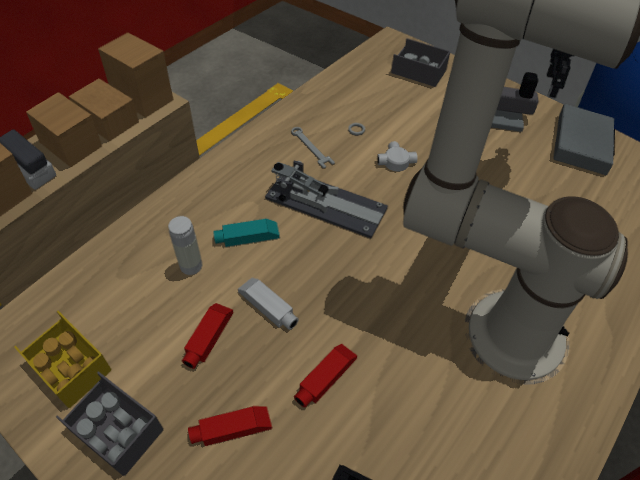

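View pics/wrist0.png

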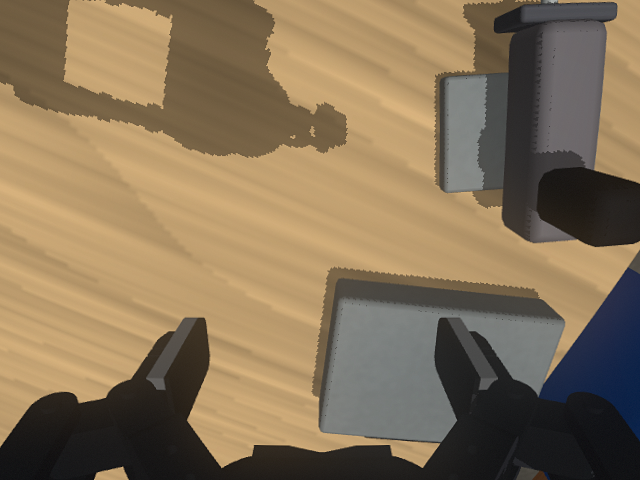

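Scene picture: the grey fitting is at (346,196), hub at (325,186), sloped nose at (370,208). Look-alikes: red at (293,160), (349,132) and (384,172), turquoise at (383,248); the tee box is at (222,368). I choose the grey one. The jig is at (312,295), with its loading end at left (250,280). Next I'll measure and take a close crop.

```bash
cat > h.py <<'E'
import numpy as np, cv2
from plant import *
def K(p): return np.array([[p["fx"],0,p["cx"]],[0,p["fy"],p["cy"]],[0,0,1.]])
def pose(p,st=None):
    if p.get("R") is not None: return np.array(p["R"]),np.array(p["t"])
    from scipy.spatial.transform import Rotation as Ro
    Rt=Ro.from_euler("xyz",st["eef_rot"]).as_matrix(); M=np.array(p["mount"])
    Rw=Rt@M[:3,:3]; tw=Rt@M[:3,3]+st["eef_pos"]
    return Rw.T,-Rw.T@tw
def rays(p,uv):
    return cv2.undistortPoints(np.array(uv,float).reshape(-1,1,2),K(p),np.array(p["distortion"]))[:,0]
def at_z(p,uv,z,st=None):
    R,t=pose(p,st); r=rays(p,uv); d=np.c_[r,np.ones(len(r))]@R; o=-R.T@t
    s=(z-o[2])/d[:,2]; return o+s[:,None]*d
def cloud(p,mask,st=None):
    v,u=np.nonzero(mask&(p["z_map"]>0)); z=p["z_map"][v,u]; r=rays(p,np.c_[u,v])
    R,t=pose(p,st); return (np.c_[r*z[:,None],z]-t)@R, np.c_[u,v]
def proj(p,X,st=None):
    R,t=pose(p,st); return cv2.projectPoints(np.array(X,float).reshape(-1,1,3),cv2.Rodrigues(R)[0],t,K(p),np.array(p["distortion"]))[0][:,0]
E
python3 - <<'E'
from h import *
np.set_printoptions(precision=4,suppress=True)
for n in ("scene","side"):
    p=get_image(n)
    for th in ("fitting","fitting_nose","jig","roller_rest","hold_down","stop"):
        for d in pinpoint(p,th)[:5]:
            z={"roller_rest":.018,"hold_down":.062,"stop":.012}.get(th,0.)
            print(n,th,d["score"],d["centre"],at_z(p,[d["centre"]],z)[0])
    for d in regions_of(p,"fitting")[:6]:
        C,uv=cloud(p,d["mask"]); 
        col=p["pixels"][d["mask"]].mean(0)
        print(n,"reg",d["score"],d["centre"],col,len(C),C.mean(0),np.percentile(C[:,2],[5,50,95]))
        if col.max()-col.min()<30 and abs(col).min()>80:
            top=C[C[:,2]>.027]
            if len(top)>20: 
                print("  topz",np.median(top[:,2]),cv2.minAreaRect(top[:,:2].astype(np.float32)*1000))
    cv2.imwrite(f"pics/{n}c.png",cv2.resize(p["pixels"][160:340,220:430] if n=="scene" else p["pixels"][140:350,180:400],None,fx=2.7,fy=2.7))
E
```

```text
scene fitting 0.85 [383.3, 178.2] [ 0.5105  0.4137 -0.    ]
scene fitting 0.81 [376.5, 251.8] [0.6183 0.1634 0.    ]
scene fitting 0.66 [345.4, 136.2] [0.3243 0.5266 0.    ]
scene fitting 0.63 [291.8, 164.5] [0.2609 0.3277 0.    ]
scene fitting 0.62 [346.0, 200.9] [0.4677 0.2789 0.    ]
scene fitting_nose 0.93 [378.4, 197.7] [0.5351 0.3358 0.    ]
scene fitting_nose 0.87 [351.5, 261.8] [0.5823 0.1041 0.    ]
scene fitting_nose 0.83 [279.1, 178.3] [ 0.2645  0.259  -0.    ]
scene fitting_nose 0.6 [364.5, 213.0] [0.531  0.2649 0.    ]
scene fitting_nose 0.58 [328.8, 142.4] [0.2973 0.4731 0.    ]
scene jig 0.56 [307.7, 300.3] [ 0.5538 -0.0437  0.    ]
scene roller_rest 0.73 [314.7, 294.4] [ 0.5653 -0.0328  0.018 ]
scene hold_down 0.57 [354.1, 291.1] [ 0.6476 -0.0082  0.062 ]
scene stop 0.61 [352.6, 303.9] [ 0.6463 -0.0067  0.012 ]
scene reg 0.87 [345.4, 132.3] [ 26.5883  29.9944 115.9791] 715 [0.3356 0.5148 0.0231] [0.004  0.026  0.0344]
scene reg 0.85 [384.4, 173.1] [ 32.1561  35.425  135.4312] 643 [0.5149 0.4018 0.0256] [0.0083 0.0291 0.0329]
scene reg 0.68 [289.0, 156.4] [ 28.2999  32
[... 1198 characters left out ...]
6.9] [ 0.6477 -0.0062  0.012 ]
side reg 0.97 [270.0, 300.5] [119.7208 119.8289 118.0805] 1374 [0.45   0.289  0.0262] [0.0063 0.0297 0.0337]
  topz 0.030980750413199188 ((449.341552734375, 284.3488464355469), (44.133148193359375, 134.2921142578125), 85.73888397216797)
side reg 0.94 [205.9, 333.5] [ 16.4328  19.091  106.0854] 1606 [0.4996 0.4262 0.0249] [0.0022 0.0292 0.0334]
side reg 0.73 [233.3, 424.2] [ 16.6267  19.1067 108.8881] 2119 [0.3282 0.5323 0.0254] [0.0035 0.0294 0.0334]
side reg 0.61 [247.2, 232.9] [80.8567 83.0264 20.644 ] 1318 [0.6215 0.1767 0.0226] [0.0012 0.0271 0.0326]
side reg 0.61 [324.3, 379.7] [ 17.2133  19.6907 109.7633] 1744 [0.2573 0.3419 0.0253] [0.0023 0.0294 0.0333]
```

Run:
```python
from h import *
np.set_printoptions(precision=4,suppress=True)
from scipy.optimize import least_squares
def fitrect(P,L,W):
    # P 2D pts (m); outer-rect soft edges via minAreaRect
    r=cv2.minAreaRect((P*1000).astype(np.float32)); return r
A=[]
for n in ("scene","side"):
    p=get_image(n)
    j=regions_of(p,"jig")[0]; C,uv=cloud(p,j["mask"])
    print(n,"jig",j["score"],len(C),np.histogram(C[:,2],bins=[-.01,0,.008,.015,.022,.03,.04,.05,.07,.09])[0])
    for lo,hi in ((.008,.0155),):
        q=C[(C[:,2]>lo)&(C[:,2]<hi)]; print(" plate",np.median(q[:,2]),fitrect(q[:,:2],0,0))
    q=C[(C[:,2]>.0155)&(C[:,2]<.0205)]; print(" strip",np.median(q[:,2]),fitrect(q[:,:2],0,0))
    best=None
    for d in regions_of(p,"fitting"):
        col=p["pixels"][d["mask"]].mean(0)
        if col.max()-col.min()<30: best=d;break
    C,uv=cloud(p,best["mask"]); A.append(C)
    t=C[C[:,2]>.0305]; print(" fit top",len(t),fitrect(t[:,:2],0,0))
    x0,x1,y0,y1=(220,430,160,340) if n=="scene" else (180,400,140,350)
```

```text
scene jig 0.9 5787 [  46  313 2579 1110  300  273  206  790  170]
 plate 0.01126066373683451 ((552.897216796875, -33.05706024169922), (289.27532958984375, 112.51034545898438), 13.166672706604004)
 strip 0.017359640979018036 ((552.2665405273438, -47.587852478027344), (279.66015625, 96.2647705078125), 6.560452938079834)
 fit top 260 ((452.5500793457031, 279.63079833984375), (41.713661193847656, 129.25729370117188), 84.30471801757812)
side jig 0.85 4450 [  94  526 1766  743  293  183  197  569   79]
 plate 0.011183070771315562 ((548.0001831054688, -28.83019256591797), (290.94879150390625, 114.2201919555664), 13.993620872497559)
 strip 0.017015097537580563 ((541.5347290039062, -26.98876190185547), (279.36761474609375, 96.03633880615234), 14.843896865844727)
 fit top 567 ((445.9804382324219, 284.75604248046875), (42.773765563964844, 129.53311157226562), 87.36563110351562)
```

View pics/scenec.png

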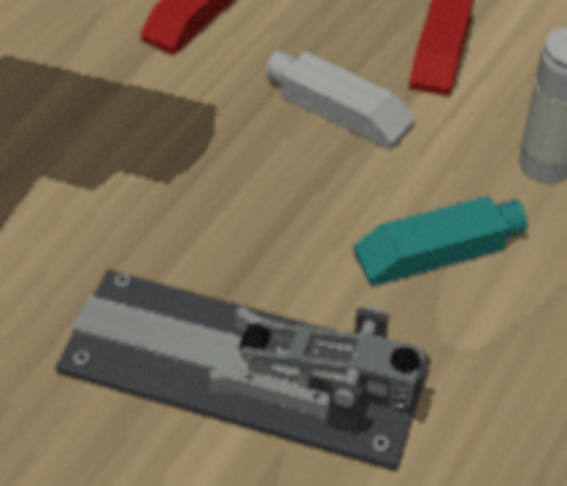

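View pics/sidec.png

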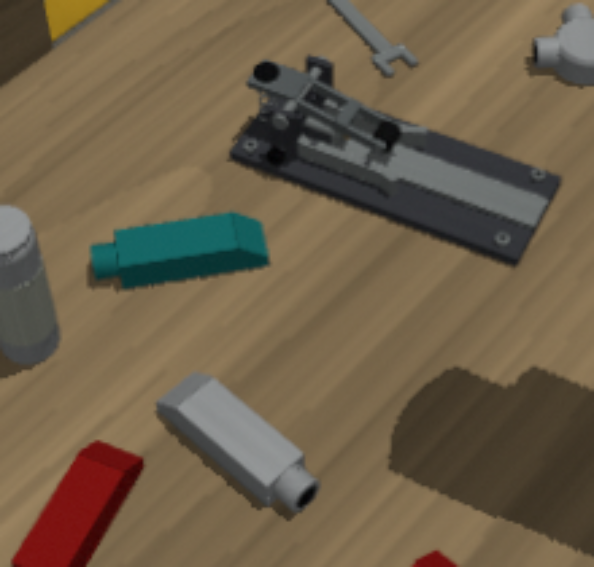

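Run:
```python
from h import *
from scipy.spatial.transform import Rotation as Ro
np.set_printoptions(precision=4,suppress=True)
s=state();R=Ro.from_euler("xyz",s["eef_rot"]).as_matrix();print(R)
print("yaw of tool z",np.degrees(np.arctan2(R[1,2],R[0,2])))
```

```text
[[-0.      0.4058 -0.914 ]
 [ 0.0001 -0.914  -0.4058]
 [-1.     -0.0001 -0.    ]]
yaw of tool z -156.06061484250606
```

```bash
python3 -m jog '[{"az":7,"tx":0.025,"ty":0.02},{"az":14,"tx":0.05,"ty":0.045},{"az":21,"tx":0.075,"ty":0.07},{"az":28,"tx":0.1,"ty":0.1},{"az":35,"tx":0.12,"ty":0.13},{"az":42,"tx":0.14,"ty":0.16},{"az":49,"tx":0.16,"ty":0.19},{"az":56,"tx":0.175,"ty":0.22},{"az":63,"tx":0.19,"ty":0.25},{"az":70,"tx":0.2,"ty":0.28},{"az":77,"tx":0.21,"ty":0.31},{"az":84,"tx":0.217,"ty":0.335}]'
python3 -m jog '[{"az":7,"tx":0.005,"ty":0.02},{"az":14,"tx":0.01,"ty":0.04},{"az":21,"tx":0.015,"ty":0.06},{"az":28,"tx":0.02,"ty":0.08},{"az":35,"tx":0.025,"ty":0.1},{"az":42,"tx":0.03,"ty":0.12},{"az":49,"tx":0.03,"ty":0.14},{"az":56,"tx":0.03,"ty":0.145},{"az":63,"tx":0.03,"ty":0.145},{"az":70,"tx":0.03,"ty":0.145},{"az":77,"tx":0.03,"ty":0.145},{"az":84,"tx":0.03,"ty":0.145}]'
python3 -m jog '[{"az":1.5},{"az":1.5},{"az":1.5}]'
python3 - <<'E'
from h import *
np.set_printoptions(precision=4,suppress=True)
s=state(); p=get_image("wrist"); cv2.imwrite("pics/w1.png",p["pixels"])
print(s["clock"],s["eef_pos"],s["eef_rot"],s["joints"])
j=regions_of(p,"jig")[0]; C,uv=cloud(p,j["mask"],s)
q=C[(C[:,2]>.008)&(C[:,2]<.0155)]; print(" plate",len(q),np.median(q[:,2]),cv2.minAreaRect((q[:,:2]*1000).astype(np.float32)))
for th,z in (("jig",0),("roller_rest",.018),("hold_down",.062),("stop",.012)):
    for d in pinpoint(p,th)[:2]: print(th,d["score"],d["centre"],at_z(p,[d["centre"]],z,s)[0])
E
```

```text
1.25 [ 0.2333 -0.5255  0.2483] [-1.8069  1.5707  1.7525] [-1.3631  0.1584  1.597   0.      1.3862 -0.2101]schema error: expected keys ax, ay, az, tx, ty, tz, jaw
schema error: expected keys ax, ay, az, tx, ty, tz, jaw
schema error: expected keys ax, ay, az, tx, ty, tz, jaw
Traceback (most recent call last):
IndexError: list index out of range
```

View pics/w1.png

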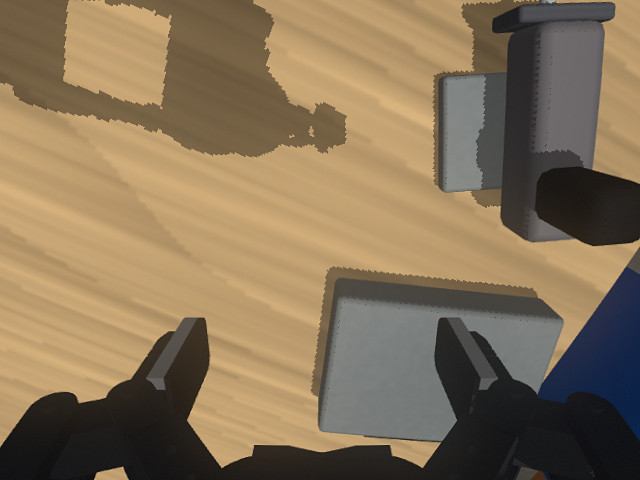

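All keys are required in every row, so the arm has not moved and the wrist still shows the start view. I'll retype the rows in full.

```bash
python3 -m jog '[{"ax":0,"ay":0,"az":7,"tx":0.025,"ty":0.02,"tz":0,"jaw":0.085},{"ax":0,"ay":0,"az":14,"tx":0.05,"ty":0.045,"tz":0,"jaw":0.085},{"ax":0,"ay":0,"az":21,"tx":0.075,"ty":0.07,"tz":0,"jaw":0.085},{"ax":0,"ay":0,"az":28,"tx":0.1,"ty":0.1,"tz":0,"jaw":0.085},{"ax":0,"ay":0,"az":35,"tx":0.12,"ty":0.13,"tz":0,"jaw":0.085},{"ax":0,"ay":0,"az":42,"tx":0.14,"ty":0.16,"tz":0,"jaw":0.085},{"ax":0,"ay":0,"az":49,"tx":0.16,"ty":0.19,"tz":0,"jaw":0.085},{"ax":0,"ay":0,"az":56,"tx":0.175,"ty":0.22,"tz":0,"jaw":0.085},{"ax":0,"ay":0,"az":63,"tx":0.19,"ty":0.25,"tz":0,"jaw":0.085},{"ax":0,"ay":0,"az":70,"tx":0.2,"ty":0.28,"tz":0,"jaw":0.085},{"ax":0,"ay":0,"az":77,"tx":0.21,"ty":0.31,"tz":0,"jaw":0.085},{"ax":0,"ay":0,"az":84,"tx":0.217,"ty":0.335,"tz":0,"jaw":0.085}]' 40
python3 -m jog '[{"ax":0,"ay":0,"az":7,"tx":0.005,"ty":0.02,"tz":0,"jaw":0.085},{"ax":0,"ay":0,"az":14,"tx":0.01,"ty":0.04,"tz":0,"jaw":0.085},{"ax":0,"ay":0,"az":21,"tx":0.015,"ty":0.06,"tz":0,"jaw":0.085},{"ax":0,"ay":0,"az":28,"tx":0.02,"ty":0.08,"tz":0,"jaw":0.085},{"ax":0,"ay":0,"az":35,"tx":0.025,"ty":0.1,"tz":0,"jaw":0.085},{"ax":0,"ay":0,"az":42,"tx":0.03,"ty":0.12,"tz":0,"jaw":0.085},{"ax":0,"ay":0,"az":49,"tx":0.03,"ty":0.14,"tz":0,"jaw":0.085},{"ax":0,"ay":0,"az":56,"tx":0.03,"ty":0.145,"tz":0,"jaw":0.085},{"ax":0,"ay":0,"az":63,"tx":0.03,"ty":0.145,"tz":0,"jaw":0.085},{"ax":0,"ay":0,"az":70,"tx":0.03,"ty":0.145,"tz":0,"jaw":0.085},{"ax":0,"ay":0,"az":77,"tx":0.03,"ty":0.145,"tz":0,"jaw":0.085},{"ax":0,"ay":0,"az":84,"tx":0.03,"ty":0.145,"tz":0,"jaw":0.085}]'
python3 -m jog '[{"ax":0,"ay":0,"az":1.5,"tx":0,"ty":0,"tz":0,"jaw":0.085},{"ax":0,"ay":0,"az":1.5,"tx":0,"ty":0,"tz":0,"jaw":0.085},{"ax":0,"ay":0,"az":1.5,"tx":0,"ty":0,"tz":0,"jaw":0.085}]'
cat > jigw.py <<'E'
from h import *
np.set_printoptions(precision=4,suppress=True)
s=state(); p=get_image("wrist"); cv2.imwrite("pics/w2.png",p["pixels"])
print(s["clock"],s["eef_pos"],s["eef_rot"],s["joints"],s["force"])
for th,z in (("jig",0),("roller_rest",.018),("hold_down",.062),("stop",.012)):
    for d in pinpoint(p,th)[:2]: print(th,d["score"],d["centre"],at_z(p,[d["centre"]],z,s)[0])
for j in regions_of(p,"jig")[:1]:
  C,uv=cloud(p,j["mask"],s)
  q=C[(C[:,2]>.008)&(C[:,2]<.0155)]; print(" plate",len(q),np.median(q[:,2]),cv2.minAreaRect((q[:,:2]*1000).astype(np.float32)))
E
python3 jigw.py
```

```text
clock: 2.35
eef_pos: [0.4508, -0.1885, 0.2484]
eef_rot: [1.742, 1.57, 0.492]
force: [0.5, -0.2, -0.1]
width: 0.994
clock: 3.35
eef_pos: [0.4803, -0.0454, 0.2484]
eef_rot: [-0.567, 1.571, -0.352]
force: [-0.1, 0.0, -0.4]
width: 0.993
clock: 3.6
eef_pos: [0.4803, -0.0455, 0.2483]
eef_rot: [-0.767, 1.571, -0.534]
force: [0.3, -1.3, -0.4]
width: 0.997
3.6 [ 0.4803 -0.0455  0.2483] [-0.7675  1.5706 -0.5341] [-0.3456 -0.0864  1.8484 -0.      1.3794 -2.1498] [ 0.2792 -1.2795 -0.3858]
jig 0.97 [321.2, 264.6] [ 0.5506 -0.0296  0.    ]
jig 0.52 [319.8, 263.3] [ 0.5495 -0.0313  0.    ]
roller_rest 0.87 [320.6, 278.8] [ 0.5579 -0.0284  0.018 ]
hold_down 0.9 [319.2, 383.4] [ 0.6442 -0.0092  0.062 ]
stop 0.67 [321.2, 355.2] [ 0.6471 -0.0067  0.012 ]
 plate 16292 0.013012158903207283 ((549.5416259765625, -31.583595275878906), (288.5331726074219, 110.83705139160156), 13.340675354003906)
```

View pics/w2.png

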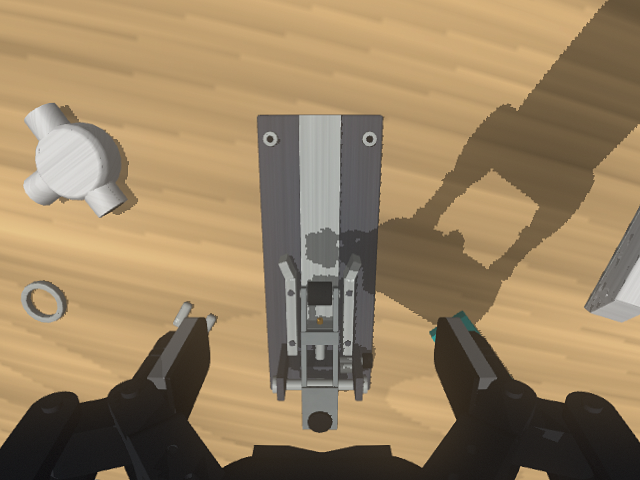

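The wrist view shows the jig straight ahead, with the loading end at top (320,115), roller at (320,292), pin head about (320,320) and stop end at the bottom. The fitting is at the right edge. I'll refine the jig axis, then go to the fitting.

```bash
python3 - <<'E'
from h import *
np.set_printoptions(precision=4,suppress=True)
s=state(); p=get_image("wrist"); g=cv2.cvtColor(p["pixels"],cv2.COLOR_BGR2GRAY).astype(float)
g=cv2.GaussianBlur(g,(5,5),0)
def edges(rows,c0,c1,z):
    out=[]
    for r in rows:
        d=np.diff(g[r,c0:c1]); out.append((c0+np.argmax(abs(d))+.5,r))
    w=at_z(p,out,z,s)[:,:2]
    for _ in range(3):
        m=w.mean(0);u=np.linalg.svd(w-m)[2][0];e=(w-m)@[-u[1],u[0]]; w=w[abs(e)<max(.0008,1.5*e.std())]
    m=w.mean(0);u=np.linalg.svd(w-m)[2][0]; u=u*np.sign(u[0])
    return m,u,np.degrees(np.arctan2(u[1],u[0])),len(w)
R=range(122,225,3)
o=np.array([.55,-.031])
for nm,a in (("strip L",(R,290,310,.018)),("strip R",(R,331,350,.018)),("plate L",(range(122,330,4),250,278,.012)),("plate R",(range(122,210,3),370,390,.012))):
    m,u,y,k=edges(*a); n=np.array([-u[1],u[0]]); print(nm,y,k,"offset from o",(m-o)@n*1000)
# end edge of plate (rows)
pts=[]
for c in list(range(262,297,2))+list(range(345,378,2)):
    d=np.diff(g[105:125,c]); pts.append((c,105+np.argmax(abs(d))+.5))
w=at_z(p,pts,.012,s)[:,:2]; print("end x along", np.median((w-o)@[np.cos(np.radians(13.4)),np.sin(np.radians(13.4))]))
E
python3 -m jog '[{"ax":0,"ay":0,"az":-3,"tx":-0.01,"ty":0.03,"tz":0,"jaw":0.085},{"ax":0,"ay":0,"az":-6,"tx":-0.015,"ty":0.06,"tz":0,"jaw":0.085},{"ax":0,"ay":0,"az":-9,"tx":-0.02,"ty":0.09,"tz":0,"jaw":0.085},{"ax":0,"ay":0,"az":-12,"tx":-0.025,"ty":0.12,"tz":0,"jaw":0.085},{"ax":0,"ay":0,"az":-15,"tx":-0.03,"ty":0.15,"tz":0,"jaw":0.085},{"ax":0,"ay":0,"az":-18,"tx":-0.04,"ty":0.18,"tz":0,"jaw":0.085},{"ax":0,"ay":0,"az":-20,"tx":-0.045,"ty":0.21,"tz":0,"jaw":0.085},{"ax":0,"ay":0,"az":-20,"tx":-0.05,"ty":0.24,"tz":0,"jaw":0.085},{"ax":0,"ay":0,"az":-20,"tx":-0.055,"ty":0.27,"tz":0,"jaw":0.085},{"ax":0,"ay":0,"az":-20,"tx":-0.06,"ty":0.3,"tz":0,"jaw":0.085},{"ax":0,"ay":0,"az":-20,"tx":-0.06,"ty":0.33,"tz":0,"jaw":0.085},{"ax":0,"ay":0,"az":-20,"tx":-0.06,"ty":0.33,"tz":0,"jaw":0.085}]'
python3 - <<'E'
from h import *
np.set_printoptions(precision=4,suppress=True)
s=state(); p=get_image("wrist"); cv2.imwrite("pics/w3.png",p["pixels"])
print(s["clock"],s["eef_pos"])
for th in ("fitting","fitting_nose"):
    for d in pinpoint(p,th)[:3]: print(th,d["score"],d["centre"],at_z(p,[d["centre"]],0,s)[0])
for d in regions_of(p,"fitting")[:3]:
    C,uv=cloud(p,d["mask"],s); print(d["score"],d["centre"],p["pixels"][d["mask"]].mean(0),C.mean(0))
    t=C[abs(C[:,2]-np.percentile(C[:,2],80))<.0015]; print(np.median(t[:,2]),cv2.minAreaRect((t[:,:2]*1000).astype(np.float32)))
E
```

```text
strip L 13.16634592964369 35 offset from o -18.59992417170954
strip R 13.137561709764674 35 offset from o 17.154513687413605
plate L 13.282597024865769 50 offset from o -55.368803308442196
plate R 13.520219432523277 26 offset from o 55.296515884519174
end x along -0.14450316674439725
clock: 4.95
eef_pos: [0.4194, 0.2885, 0.2484]
eef_rot: [1.617, 1.569, 1.507]
force: [-0.8, 0.6, -0.3]
width: 0.994
4.95 [0.4194 0.2885 0.2484]
fitting 0.91 [320.8, 248.0] [0.4734 0.282  0.    ]
fitting 0.86 [568.2, 64.8] [0.3255 0.5202 0.    ]
fitting 0.81 [341.3, 3.0] [0.2585 0.3232 0.    ]
fitting_nose 0.92 [325.5, 306.9] [0.5391 0.2796 0.    ]
fitting_nose 0.79 [264.1, 14.1] [0.2597 0.2578 0.    ]
fitting_nose 0.78 [511.8, 25.6] [0.2893 0.4679 0.    ]
0.95 [576.2, 60.4] [ 15.2628  20.7171 164.9626] [0.3258 0.5123 0.0271]
0.03293334379117087 ((333.7882385253906, 530.851806640625), (107.85430145263672, 42.1640625), 55.37332534790039)
0.93 [466.0, 271.4] [ 27.7871  40.2237 124.5288] [0.5019 0.4172 0.0272]
0.03305118184238561 ((502.87615966796875, 432.2388916015625), (42.874881744384766, 130.2528076171875), 16.08799934387207)
0.7 [319.1, 237.2] [176.7407 180.3803 182.6278] [0.4513 0.2837 0.0313]
0.03305409707611613 ((447.4867248535156, 283.9674072265625), (41.67399597167969, 127.10101318359375), 85.78138732910156)
```

View pics/w3.png

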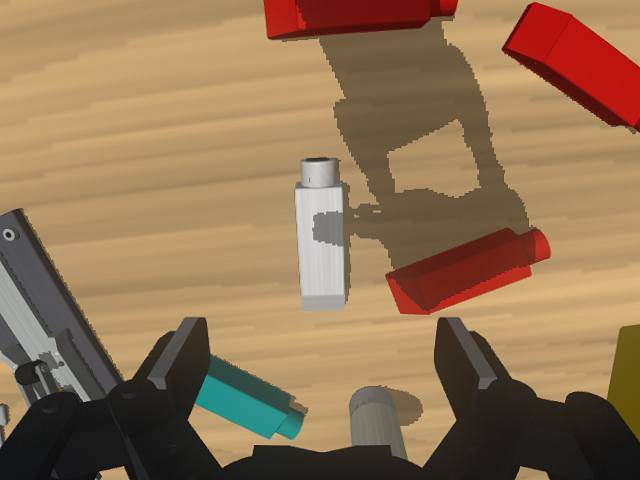

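The wrist view shows the grey fitting at (320,235), hub at (320,170), sloped nose at (324,303), mouth down. The red ones are at (470,270), (360,15) and (580,60), turquoise at (250,395), with the can below centre. Depth gives the fitting origin at (0.471, 0.282), yaw −4.2°, top at 33 mm, which agrees with pinpoint. I'll descend to grip 105 mm behind the face.

```bash
python3 -m jog '[{"ax":0,"ay":0,"az":2.4,"tx":0.012,"ty":-0.0035,"tz":-0.03,"jaw":0.085},{"ax":0,"ay":0,"az":2.4,"tx":0.012,"ty":-0.0035,"tz":-0.06,"jaw":0.085},{"ax":0,"ay":0,"az":2.4,"tx":0.012,"ty":-0.0035,"tz":-0.09,"jaw":0.085},{"ax":0,"ay":0,"az":2.4,"tx":0.012,"ty":-0.0035,"tz":-0.12,"jaw":0.085},{"ax":0,"ay":0,"az":2.4,"tx":0.012,"ty":-0.0035,"tz":-0.145,"jaw":0.085},{"ax":0,"ay":0,"az":2.4,"tx":0.012,"ty":-0.0035,"tz":-0.165,"jaw":0.085},{"ax":0,"ay":0,"az":2.4,"tx":0.012,"ty":-0.0035,"tz":-0.185,"jaw":0.085},{"ax":0,"ay":0,"az":2.4,"tx":0.012,"ty":-0.0035,"tz":-0.2,"jaw":0.085},{"ax":0,"ay":0,"az":2.4,"tx":0.012,"ty":-0.0035,"tz":-0.215,"jaw":0.085},{"ax":0,"ay":0,"az":2.4,"tx":0.012,"ty":-0.0035,"tz":-0.228,"jaw":0.085},{"ax":0,"ay":0,"az":2.4,"tx":0.012,"ty":-0.0035,"tz":-0.228,"jaw":0.085}]'
python3 - <<'E'
from h import *
s=state(); p=get_image("wrist"); cv2.imwrite("pics/w4.png",p["pixels"])
E
```

```text
clock: 6.07
eef_pos: [0.4306, 0.279, 0.0179]
eef_rot: [-2.685, 1.566, -2.76]
force: [-0.9, -0.2, -0.5]
width: 0.998
```

View pics/w4.png

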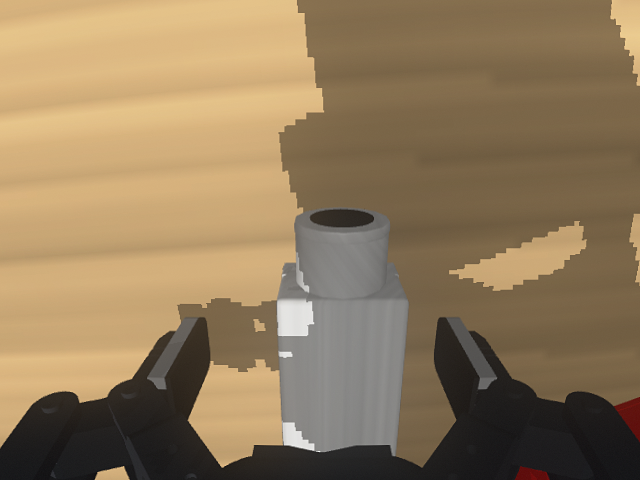

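```bash
cat > st.py <<'E'
from h import *
from scipy.spatial.transform import Rotation as Ro
np.set_printoptions(precision=4,suppress=True)
s=state();R=Ro.from_euler("xyz",s["eef_rot"]).as_matrix()
print(s["clock"],s["eef_pos"],"yawz",np.degrees(np.arctan2(R[1,2],R[0,2])),"tilt x",R[:,0],"F",s["force"],"M",s["moment"],"w",s["width"]*.0854)
O=np.array([.5500,-.0313]);a=np.radians(13.3);u=np.array([np.cos(a),np.sin(a)]);n=np.array([-u[1],u[0]])
d=s["eef_pos"][:2]-O; print("jig frame tcp mm",d@u*1000,d@n*1000,s["eef_pos"][2]*1000,"F jig",s["force"][:2]@u,s["force"][:2]@n,s["force"][2])
E
python3 st.py
```

```text
6.1167 [0.4314 0.2795 0.0192] yawz -4.260050972706531 tilt x [-0.003  -0.0012 -1.    ] F [1.0183 0.5904 0.6456] M [ 0.057  -0.0026 -0.0026] w 0.08467409418230776
jig frame tcp mm -43.90110400189552 329.7829590693742 19.241360977629974 F jig 1.1268069568666437 0.34028069277534323 0.6455903349749263
```

```bash
python3 -m jog '[{"ax":0,"ay":0,"az":0,"tx":0,"ty":0.004,"tz":0,"jaw":0.085},{"ax":0,"ay":0,"az":0,"tx":0,"ty":0.004,"tz":0,"jaw":0.06},{"ax":0,"ay":0,"az":0,"tx":0,"ty":0.004,"tz":0,"jaw":0.05},{"ax":0,"ay":0,"az":0,"tx":0,"ty":0.004,"tz":0,"jaw":0.045},{"ax":0,"ay":0,"az":0,"tx":0,"ty":0.004,"tz":0,"jaw":0.035},{"ax":0,"ay":0,"az":0,"tx":0,"ty":0.004,"tz":0,"jaw":0.03},{"ax":0,"ay":0,"az":0,"tx":0,"ty":0.004,"tz":0,"jaw":0.03},{"ax":0,"ay":0,"az":0,"tx":0,"ty":0.004,"tz":0,"jaw":0.03},{"ax":0,"ay":0,"az":0,"tx":0,"ty":0.004,"tz":0,"jaw":0.03}]' 50
python3 st.py
```

```text
clock: 6.87
eef_pos: [0.4329, 0.2853, 0.0212]
eef_rot: [0.48, 1.569, 0.407]
force: [0.2, 0.1, 6.1]
width: 0.482
6.8667 [0.4329 0.2853 0.0212] yawz -4.1567802275722165 tilt x [ 0.0013  0.0006 -1.    ] F [0.2366 0.0919 6.1192] M [-0.0505  0.1907  0.038 ] w 0.04118725684453276
jig frame tcp mm -41.103401240856265 335.05346201729157 21.158124461506564 F jig 0.25145121352968736 0.03502891187928797 6.119242319033612
```

```bash
python3 -m jog '[{"ax":0,"ay":0,"az":0,"tx":0,"ty":0,"tz":0.02,"jaw":0.03},{"ax":0,"ay":0,"az":0,"tx":0,"ty":0,"tz":0.05,"jaw":0.03},{"ax":0,"ay":0,"az":0,"tx":0,"ty":0,"tz":0.08,"jaw":0.03},{"ax":0,"ay":0,"az":0,"tx":0,"ty":0,"tz":0.1,"jaw":0.03},{"ax":0,"ay":0,"az":0,"tx":0,"ty":0,"tz":0.1,"jaw":0.03},{"ax":0,"ay":0,"az":0,"tx":0,"ty":0,"tz":0.1,"jaw":0.03}]'
python3 st.py
python3 - <<'E'
from h import *
s=state(); p=get_image("wrist"); cv2.imwrite("pics/w5.png",p["pixels"])
E
```

```text
clock: 7.37
eef_pos: [0.4322, 0.2849, 0.1201]
eef_rot: [0.357, 1.57, 0.284]
force: [-0.2, 0.2, -4.5]
width: 0.482
7.3667 [0.4322 0.2849 0.1201] yawz -4.16218817924625 tilt x [ 0.0005  0.0002 -1.    ] F [-0.165   0.179  -4.4827] M [-0.0069  0.1861 -0.0052] w 0.04116946063441844
jig frame tcp mm -41.8761908612216 334.8356142410743 120.08266131666751 F jig -0.11941376783787211 0.21219092681587048 -4.482720253263458
```

View pics/w5.png

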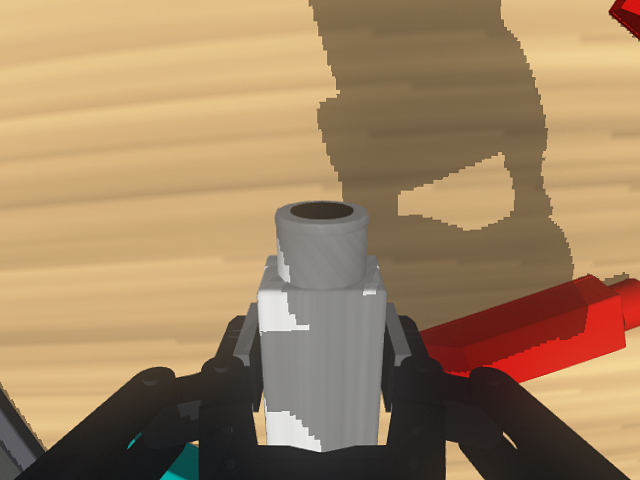

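The fitting is held (width 41.2 mm, about 4 N) and square in the pads at (320,330). Next I'll carry it to the loading end.

```bash
python3 -m jog '[{"ax":0,"ay":0,"az":1.5,"tx":0,"ty":-0.02,"tz":0,"jaw":0.03},{"ax":0,"ay":0,"az":3,"tx":0,"ty":-0.05,"tz":0,"jaw":0.03},{"ax":0,"ay":0,"az":5,"tx":-0.002,"ty":-0.085,"tz":0,"jaw":0.03},{"ax":0,"ay":0,"az":7,"tx":-0.004,"ty":-0.12,"tz":0,"jaw":0.03},{"ax":0,"ay":0,"az":9,"tx":-0.006,"ty":-0.155,"tz":0,"jaw":0.03},{"ax":0,"ay":0,"az":11,"tx":-0.008,"ty":-0.19,"tz":0,"jaw":0.03},{"ax":0,"ay":0,"az":13,"tx":-0.01,"ty":-0.225,"tz":0,"jaw":0.03},{"ax":0,"ay":0,"az":15,"tx":-0.012,"ty":-0.26,"tz":0,"jaw":0.03},{"ax":0,"ay":0,"az":16.5,"tx":-0.012,"ty":-0.29,"tz":0,"jaw":0.03},{"ax":0,"ay":0,"az":17.5,"tx":-0.012,"ty":-0.32,"tz":0,"jaw":0.03},{"ax":0,"ay":0,"az":17.5,"tx":-0.012,"ty":-0.34,"tz":0,"jaw":0.03},{"ax":0,"ay":0,"az":17.5,"tx":-0.012,"ty":-0.347,"tz":0,"jaw":0.03}]'
python3 -m jog '[{"ax":0,"ay":0,"az":0,"tx":0,"ty":0,"tz":-0.02,"jaw":0.03},{"ax":0,"ay":0,"az":0,"tx":0,"ty":0,"tz":-0.04,"jaw":0.03},{"ax":0,"ay":0,"az":0,"tx":0,"ty":0,"tz":-0.05,"jaw":0.03},{"ax":0,"ay":0,"az":0,"tx":0,"ty":0,"tz":-0.05,"jaw":0.03},{"ax":0,"ay":0,"az":0,"tx":0,"ty":0,"tz":-0.05,"jaw":0.03},{"ax":0,"ay":0,"az":0,"tx":0,"ty":0,"tz":-0.05,"jaw":0.03}]'
python3 st.py
python3 - <<'E'
from h import *
for n in ("scene","side","wrist"):
    p=get_image(n); im=p["pixels"]; cv2.imwrite(f"pics/{n}6.png",im if n=="wrist" else cv2.resize(im[220:360,200:420] if n=="scene" else im[120:280,240:460],None,fx=3.5,fy=3.5,interpolation=cv2.INTER_CUBIC))
E
```

```text
clock: 8.42
eef_pos: [0.4186, -0.064, 0.1181]
eef_rot: [2.724, 1.567, 2.954]
force: [-0.3, 0.1, -3.8]
width: 0.484
clock: 8.92
eef_pos: [0.4206, -0.0618, 0.0707]
eef_rot: [-0.598, 1.57, -0.365]
force: [0.5, -1.2, -3.3]
width: 0.488
8.9167 [ 0.4206 -0.0618  0.0707] yawz 13.37476392664488 tilt x [ 0.0005 -0.0002 -1.    ] F [ 0.5334 -1.1532 -3.2944] M [-0.0172  0.0468  0.0047] w 0.041635914468681985
jig frame tcp mm -132.91046542049304 0.058151441309051144 70.69258084535483 F jig 0.2538375154820976 -1.2450264046042974 -3.294449580366519
```

View pics/scene6.png

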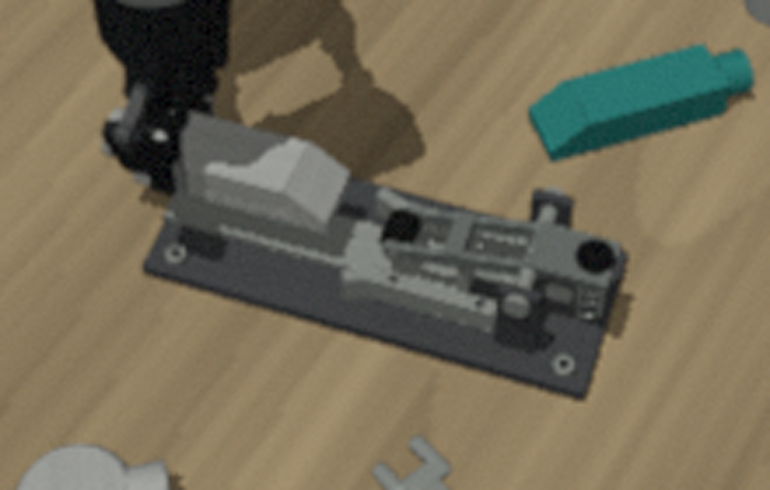

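View pics/side6.png

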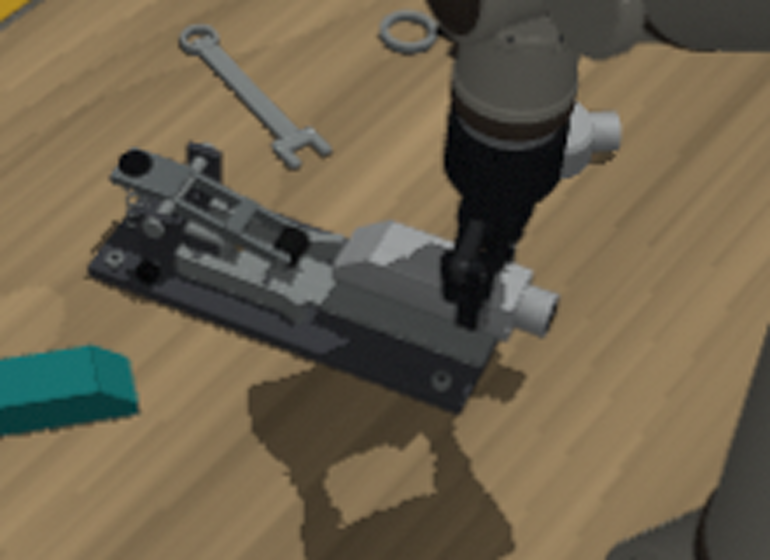

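View pics/wrist6.png

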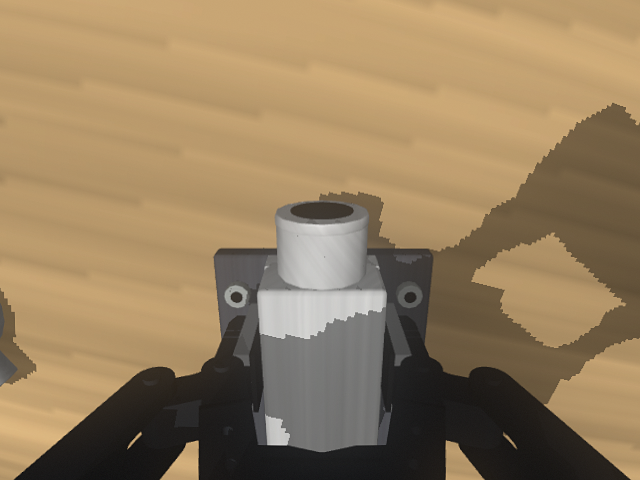

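Wrist view: the plate screws at (236,296) and (409,296) have their midpoint at column 322.8 and the fitting's sides at 258 and 386 have theirs at 322.2, so it is centred. Scene and side views show the nose just short of the flared mouth. Next I'll lower it onto the bed by feel.

```bash
python3 -m jog '[{"ax":0,"ay":0,"az":0,"tx":0,"ty":0,"tz":-0.012,"jaw":0.03},{"ax":0,"ay":0,"az":0,"tx":0,"ty":0,"tz":-0.024,"jaw":0.03},{"ax":0,"ay":0,"az":0,"tx":0,"ty":0,"tz":-0.029,"jaw":0.03},{"ax":0,"ay":0,"az":0,"tx":0,"ty":0,"tz":-0.029,"jaw":0.03},{"ax":0,"ay":0,"az":0,"tx":0,"ty":0,"tz":-0.029,"jaw":0.03}]'
python3 st.py
python3 -m jog '[{"ax":0,"ay":0,"az":0,"tx":0,"ty":0,"tz":-0.001,"jaw":0.03},{"ax":0,"ay":0,"az":0,"tx":0,"ty":0,"tz":-0.001,"jaw":0.03}]'
python3 -m jog '[{"ax":0,"ay":0,"az":0,"tx":0,"ty":0,"tz":-0.001,"jaw":0.03},{"ax":0,"ay":0,"az":0,"tx":0,"ty":0,"tz":-0.001,"jaw":0.03}]'
python3 st.py
```

```text
clock: 9.48
eef_pos: [0.4205, -0.0621, 0.0416]
eef_rot: [-0.563, 1.571, -0.331]
force: [-0.4, -0.6, -3.6]
width: 0.486
9.4833 [ 0.4205 -0.0621  0.0416] yawz 13.341826568699554 tilt x [ 0.0002 -0.0001 -1.    ] F [-0.4173 -0.639  -3.5587] M [-0.0602  0.1059  0.011 ] w 0.04149891201434334
jig frame tcp mm -133.1418139029742 -0.14195488984182145 41.64375162938681 F jig -0.5531107922526479 -0.5258399115661859 -3.558672063917605
clock: 9.65
eef_pos: [0.4209, -0.0623, 0.0409]
eef_rot: [-0.678, 1.569, -0.446]
force: [0.1, -0.3, -4.7]
width: 0.479
clock: 9.82
eef_pos: [0.4205, -0.0621, 0.0395]
eef_rot: [-0.698, 1.57, -0.465]
force: [-0.6, 0.4, -3.7]
width: 0.478
9.8167 [ 0.4205 -0.0621  0.0395] yawz 13.338707712463036 tilt x [ 0.0005 -0.0002 -1.    ] F [-0.6267  0.4248 -3.7044] M [-0.0246  0.0756  0.0184] w 0.04085901741843932
jig frame tcp mm -133.14130187983392 -0.19376379674531166 39.512036266752084 F jig -0.5121276439577517 0.5575554360477444 -3.7043894870064342
```

```bash
python3 -m jog '[{"ax":0,"ay":0,"az":0,"tx":0,"ty":0,"tz":-0.0007,"jaw":0.03},{"ax":0,"ay":0,"az":0,"tx":0,"ty":0,"tz":-0.0007,"jaw":0.03},{"ax":0,"ay":0,"az":0,"tx":0,"ty":0,"tz":-0.0007,"jaw":0.03}]'
python3 -m jog '[{"ax":0,"ay":0,"az":0,"tx":0,"ty":0,"tz":-0.0007,"jaw":0.03},{"ax":0,"ay":0,"az":0,"tx":0,"ty":0,"tz":-0.0007,"jaw":0.03},{"ax":0,"ay":0,"az":0,"tx":0,"ty":0,"tz":-0.0007,"jaw":0.03}]'
python3 st.py
```

```text
clock: 10.07
eef_pos: [0.4205, -0.0622, 0.0391]
eef_rot: [-0.901, 1.571, -0.668]
force: [-3.1, 0.6, 5.2]
width: 0.483
clock: 10.32
eef_pos: [0.4205, -0.0622, 0.0391]
eef_rot: [2.914, 1.57, -3.136]
force: [-6.2, 1.3, 15.1]
width: 0.483
10.3167 [ 0.4205 -0.0622  0.0391] yawz 13.351485886197628 tilt x [-0.0005 -0.     -1.    ] F [-6.1557  1.2525 15.0903] M [0.4124 1.1063 0.0117] w 0.041265088000331185
jig frame tcp mm -133.10036163479919 -0.2526983765918055 39.12470072912243 F jig -5.702436363196073 2.6349777497124345 15.09029836863127
```

```bash
python3 -m jog '[{"ax":0,"ay":0,"az":0,"tx":0,"ty":0,"tz":0.0011,"jaw":0.03},{"ax":0,"ay":0,"az":0,"tx":0.0049,"ty":0.0012,"tz":0.0011,"jaw":0.03},{"ax":0,"ay":0,"az":0,"tx":0.0097,"ty":0.0023,"tz":0.0011,"jaw":0.03},{"ax":0,"ay":0,"az":0,"tx":0.0097,"ty":0.0023,"tz":0.0011,"jaw":0.03}]'
python3 st.py
python3 -m jog '[{"ax":0,"ay":0,"az":0,"tx":0.0049,"ty":0.0012,"tz":0,"jaw":0.03},{"ax":0,"ay":0,"az":0,"tx":0.0097,"ty":0.0023,"tz":0,"jaw":0.03},{"ax":0,"ay":0,"az":0,"tx":0.0146,"ty":0.0035,"tz":0,"jaw":0.03},{"ax":0,"ay":0,"az":0,"tx":0.0146,"ty":0.0035,"tz":0,"jaw":0.03}]'
python3 st.py
```

```text
clock: 10.65
eef_pos: [0.4313, -0.0599, 0.0392]
eef_rot: [-0.49, 1.569, -0.258]
force: [2.7, -0.2, 2.1]
width: 0.483
10.65 [ 0.4313 -0.0599  0.0392] yawz 13.336174100728558 tilt x [ 0.0021 -0.0005 -1.    ] F [ 2.691  -0.2001  2.1102] M [-0.0053 -0.4525 -0.0657] w 0.041231360824409355
jig frame tcp mm -122.06924467282656 -0.49094196083994746 39.17084184148247 F jig 2.572764261008487 -0.813746835748869 2.1102079977959076
clock: 10.98
eef_pos: [0.446, -0.0562, 0.0392]
eef_rot: [-0.351, 1.569, -0.118]
force: [1.2, 0.1, 1.5]
width: 0.483
10.9833 [ 0.446  -0.0562  0.0392] yawz 13.33464030659652 tilt x [ 0.0021 -0.0003 -1.    ] F [1.1916 0.1193 1.4979] M [ 0.1894 -0.1061 -0.0712] w 0.04124919032176247
jig frame tcp mm -106.9737134676662 -0.3437666921037724 39.172227069314765 F jig 1.187054802777739 -0.1580354272316674 1.4979274019001532
```

```bash
python3 -m jog '[{"ax":0,"ay":0,"az":0,"tx":0.0039,"ty":0.0009,"tz":0,"jaw":0.03},{"ax":0,"ay":0,"az":0,"tx":0.0078,"ty":0.0018,"tz":0,"jaw":0.03},{"ax":0,"ay":0,"az":0,"tx":0.0107,"ty":0.0025,"tz":0,"jaw":0.03},{"ax":0,"ay":0,"az":0,"tx":0.0107,"ty":0.0025,"tz":0,"jaw":0.03}]'
python3 st.py
python3 -m jog '[{"ax":0,"ay":0,"az":0,"tx":0.0019,"ty":0.0005,"tz":0,"jaw":0.03},{"ax":0,"ay":0,"az":0,"tx":0.0039,"ty":0.0009,"tz":0,"jaw":0.03},{"ax":0,"ay":0,"az":0,"tx":0.0039,"ty":0.0009,"tz":0,"jaw":0.03}]'
python3 st.py
python3 - <<'E'
from h import *
for n in ("scene","side"):
    p=get_image(n); im=p["pixels"]; cv2.imwrite(f"pics/{n}7.png",cv2.resize(im[220:360,200:420] if n=="scene" else im[120:280,240:460],None,fx=3.5,fy=3.5,interpolation=cv2.INTER_CUBIC))
E
```

```text
clock: 11.32
eef_pos: [0.456, -0.0537, 0.0392]
eef_rot: [-0.385, 1.57, -0.152]
force: [-1.7, 0.4, 1.7]
width: 0.481
11.3167 [ 0.456  -0.0537  0.0392] yawz 13.34455253039682 tilt x [ 0.001  -0.0001 -1.    ] F [-1.7494  0.3721  1.713 ] M [ 0.0977  0.0733 -0.0285] w 0.04108278111800523
jig frame tcp mm -96.67900238290873 -0.20363867997455487 39.179224450164085 F jig -1.6168926342862906 0.7645366180974148 1.7129815032072666
clock: 11.57
eef_pos: [0.4591, -0.0529, 0.0392]
eef_rot: [3.139, 1.57, -2.911]
force: [-4.3, -1.2, 6.3]
width: 0.478
11.5667 [ 0.4591 -0.0529  0.0392] yawz 13.350292994762953 tilt x [-0.0006 -0.0001 -1.    ] F [-4.345  -1.2239  6.3029] M [-0.0048  0.5191  0.0543] w 0.04085460256719338
jig frame tcp mm -93.41555484528735 -0.12702699965106215 39.1601258380728 F jig -4.510002878658741 -0.19147222808111908 6.302863786416672
```

View pics/scene7.png

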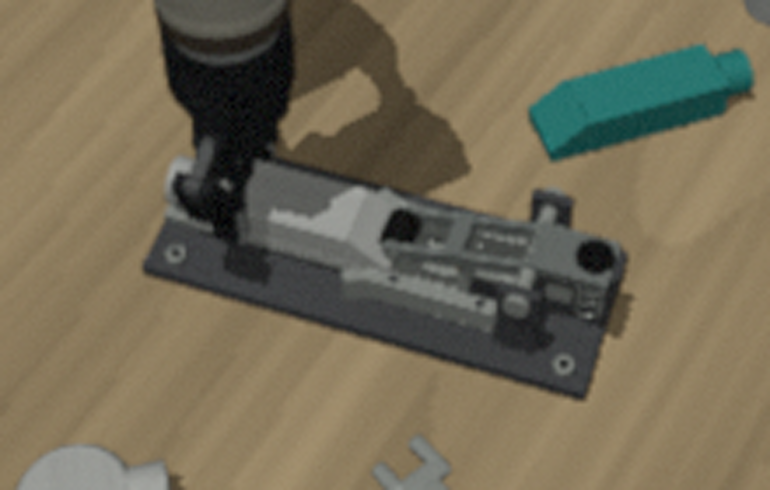

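The nose is under the roller at crop (385,225), between the rails. I'll ease it on in small steps.

```bash
python3 -m jog '[{"ax":0,"ay":0,"az":0,"tx":0.0019,"ty":0.0005,"tz":0,"jaw":0.03},{"ax":0,"ay":0,"az":0,"tx":0.0039,"ty":0.0009,"tz":0,"jaw":0.03},{"ax":0,"ay":0,"az":0,"tx":0.0058,"ty":0.0014,"tz":0,"jaw":0.03}]'
python3 st.py
python3 -m jog '[{"ax":0,"ay":0,"az":0,"tx":0.0019,"ty":0.0005,"tz":0,"jaw":0.03},{"ax":0,"ay":0,"az":0,"tx":0.0039,"ty":0.0009,"tz":0,"jaw":0.03},{"ax":0,"ay":0,"az":0,"tx":0.0058,"ty":0.0014,"tz":0,"jaw":0.03}]'
python3 st.py
```

```text
clock: 11.92
eef_pos: [0.4623, -0.0521, 0.0391]
eef_rot: [3.041, 1.563, -3.008]
force: [-18.1, -5.2, 18.2]
width: 0.485
11.9167 [ 0.4623 -0.0521  0.0391] yawz 13.406346359173721 tilt x [-0.0073 -0.001  -1.    ] F [-18.059   -5.1586  18.2315] M [-0.8041  2.1811 -0.1126] w 0.041435668930897236
jig frame tcp mm -90.09454142379309 -0.04152383179647362 39.13667761037252 F jig -18.761370361901978 -0.8658084614068553 18.23147953186356
clock: 12.17
eef_pos: [0.468, -0.0507, 0.0391]
eef_rot: [3.04, 1.563, -3.01]
force: [-18.1, -5.6, 17.6]
width: 0.48
12.1667 [ 0.468  -0.0507  0.0391] yawz 13.399012094717921 tilt x [-0.0075 -0.001  -1.    ] F [-18.0833  -5.6313  17.6034] M [-0.8632  2.2234 -0.1025] w 0.041030010695209326
jig frame tcp mm -84.24701041417354 -0.04227420551032937 39.13433256467142 F jig -18.893795820864412 -1.3202174262494681 17.60335476505209
```

```bash
python3 -m jog '[{"ax":0,"ay":0,"az":0,"tx":0.0019,"ty":0.0005,"tz":0.0008,"jaw":0.03},{"ax":0,"ay":0,"az":0,"tx":0.0039,"ty":0.0009,"tz":0.0008,"jaw":0.03},{"ax":0,"ay":0,"az":0,"tx":0.0058,"ty":0.0014,"tz":0.0008,"jaw":0.03}]'
python3 st.py
python3 -m jog '[{"ax":0,"ay":0,"az":0,"tx":0.0019,"ty":0.0005,"tz":0,"jaw":0.03},{"ax":0,"ay":0,"az":0,"tx":0.0039,"ty":0.0009,"tz":0,"jaw":0.03},{"ax":0,"ay":0,"az":0,"tx":0.0058,"ty":0.0014,"tz":0,"jaw":0.03}]'
python3 st.py
```

```text
clock: 12.42
eef_pos: [0.4738, -0.0492, 0.0392]
eef_rot: [3.016, 1.564, -3.034]
force: [-14.6, -5.3, 9.6]
width: 0.482
12.4167 [ 0.4738 -0.0492  0.0392] yawz 13.363274766681378 tilt x [-0.0069 -0.0007 -1.    ] F [-14.5569  -5.312    9.6415] M [-0.8713  1.6139 -0.2259] w 0.041131921159776
jig frame tcp mm -78.24871201532764 0.1252104265770347 39.16029994606607 F jig -15.3885121498372 -1.8207487103524413 9.64150067200525
clock: 12.67
eef_pos: [0.4801, -0.0477, 0.0392]
eef_rot: [3.004, 1.565, -3.047]
force: [-9.6, -4.3, 6.1]
width: 0.483
12.6667 [ 0.4801 -0.0477  0.0392] yawz 13.349981934655267 tilt x [-0.0055 -0.0005 -1.    ] F [-9.5638 -4.2609  6.1372] M [-0.6289  1.0293 -0.1958] w 0.04126563443968112
jig frame tcp mm -71.80391923397978 0.13408332015391045 39.17860388865239 F jig -10.28747195545813 -1.9464494058697293 6.137191558919406
```

```bash
python3 -m jog '[{"ax":0,"ay":0,"az":0,"tx":0.0019,"ty":0.0004,"tz":0,"jaw":0.03},{"ax":0,"ay":0,"az":0,"tx":0.0039,"ty":0.0008,"tz":0,"jaw":0.03},{"ax":0,"ay":0,"az":0,"tx":0.0058,"ty":0.0012,"tz":0,"jaw":0.03}]'
python3 st.py
python3 -m jog '[{"ax":0,"ay":0,"az":0,"tx":0.0015,"ty":0.0003,"tz":0,"jaw":0.03},{"ax":0,"ay":0,"az":0,"tx":0.0029,"ty":0.0007,"tz":0,"jaw":0.03},{"ax":0,"ay":0,"az":0,"tx":0.0029,"ty":0.0007,"tz":0,"jaw":0.03}]'
python3 st.py
```

```text
clock: 12.92
eef_pos: [0.4868, -0.0462, 0.0392]
eef_rot: [2.943, 1.568, -3.107]
force: [-7.0, -3.1, 3.8]
width: 0.484
12.9167 [ 0.4868 -0.0462  0.0392] yawz 13.340160791186845 tilt x [-0.0033 -0.0001 -1.    ] F [-6.9886 -3.0522  3.7906] M [-0.4332  0.7831 -0.0736] w 0.041311572114969525
jig frame tcp mm -64.96718555820871 0.058355553833518495 39.19198470334891 F jig -7.503343575060951 -1.3625797831396236 3.790580810365359
clock: 13.17
eef_pos: [0.49, -0.0454, 0.0392]
eef_rot: [2.944, 1.568, -3.106]
force: [-5.1, -2.7, 1.9]
width: 0.485
13.1667 [ 0.49   -0.0454  0.0392] yawz 13.343884457606991 tilt x [-0.0025 -0.0001 -1.    ] F [-5.0608 -2.7485  1.9338] M [-0.2397  0.5471 -0.0891] w 0.041424992813672436
jig frame tcp mm -61.63116848762067 0.07519535369504386 39.19080632901895 F jig -5.5573788839390845 -1.5105387234980283 1.9337746443848147
```

```bash
for i in 1; do python3 -m jog '[{"ax":0,"ay":0,"az":0,"tx":0.001,"ty":0.0002,"tz":0,"jaw":0.03},{"ax":0,"ay":0,"az":0,"tx":0.0019,"ty":0.0005,"tz":0,"jaw":0.03},{"ax":0,"ay":0,"az":0,"tx":0.0029,"ty":0.0007,"tz":0,"jaw":0.03}]'; python3 st.py; done
python3 -m jog '[{"ax":0,"ay":0,"az":0,"tx":0.001,"ty":0.0002,"tz":0,"jaw":0.03},{"ax":0,"ay":0,"az":0,"tx":0.0019,"ty":0.0005,"tz":0,"jaw":0.03},{"ax":0,"ay":0,"az":0,"tx":0.0029,"ty":0.0007,"tz":0,"jaw":0.03}]'; python3 st.py
```

```text
clock: 13.42
eef_pos: [0.4925, -0.0448, 0.0392]
eef_rot: [2.963, 1.567, -3.087]
force: [-6.7, -2.8, 3.5]
width: 0.485
13.4167 [ 0.4925 -0.0448  0.0392] yawz 13.340422251922622 tilt x [-0.0033 -0.0002 -1.    ] F [-6.6571 -2.7675  3.5178] M [-0.4452  0.7587 -0.1214] w 0.041387664335330074
jig frame tcp mm -59.041422707105845 0.0824530953884104 39.17607421846592 F jig -7.115237482191131 -1.1618353458423443 3.517835241203624
clock: 13.67
eef_pos: [0.4954, -0.0441, 0.0392]
eef_rot: [2.967, 1.567, -3.083]
force: [-8.7, -3.3, 4.8]
width: 0.484
13.6667 [ 0.4954 -0.0441  0.0392] yawz 13.34377565938548 tilt x [-0.0034 -0.0002 -1.    ] F [-8.6561 -3.2769  4.839 ] M [-0.4942  1.0275 -0.0975] w 0.041335998519324534
jig frame tcp mm -56.090526874790676 0.069562629940529 39.165054860064494 F jig -9.177773916956927 -1.1976829221824992 4.839006341921469
```

```bash
python3 -m jog '[{"ax":0,"ay":0,"az":0,"tx":0.001,"ty":0.0002,"tz":0,"jaw":0.03},{"ax":0,"ay":0,"az":0,"tx":0.0019,"ty":0.0005,"tz":0,"jaw":0.03}]'; python3 st.py
python3 -m jog '[{"ax":0,"ay":0,"az":0,"tx":0.001,"ty":0.0002,"tz":0,"jaw":0.03},{"ax":0,"ay":0,"az":0,"tx":0.0019,"ty":0.0005,"tz":0,"jaw":0.03}]'; python3 st.py
```

```text
clock: 13.83
eef_pos: [0.4969, -0.0437, 0.0391]
eef_rot: [2.995, 1.566, -3.056]
force: [-10.3, -3.9, 5.3]
width: 0.481
13.8333 [ 0.4969 -0.0437  0.0391] yawz 13.355604909826392 tilt x [-0.0045 -0.0004 -1.    ] F [-10.3198  -3.9181   5.337 ] M [-0.5927  1.034  -0.1611] w 0.041094657633561564
jig frame tcp mm -54.55830665119423 0.11044820331409383 39.14634101893745 F jig -10.944392927367756 -1.4389503976434153 5.336998888953883
clock: 14.0
eef_pos: [0.4987, -0.0433, 0.0392]
eef_rot: [3.014, 1.566, -3.036]
force: [-10.2, -5.5, 7.0]
width: 0.484
14.0 [ 0.4987 -0.0433  0.0392] yawz 13.352560194851465 tilt x [-0.0049 -0.0005 -1.    ] F [-10.1826  -5.4544   7.0474] M [-0.6671  1.1251 -0.154 ] w 0.04132738888064979
jig frame tcp mm -52.733053144787654 0.1023159837792078 39.17563441813489 F jig -11.164292512971407 -2.9655849499805793 7.047385862921516
```

```bash
python3 -m jog '[{"ax":0,"ay":0,"az":0,"tx":0.0005,"ty":0,"tz":0.0004,"jaw":0.03},{"ax":0,"ay":0,"az":0,"tx":0.001,"ty":0.0001,"tz":0.0004,"jaw":0.03}]'; python3 st.py
python3 -m jog '[{"ax":0,"ay":0,"az":0,"tx":0.0005,"ty":0.0001,"tz":0,"jaw":0.03},{"ax":0,"ay":0,"az":0,"tx":0.001,"ty":0.0002,"tz":0,"jaw":0.03}]'; python3 st.py
python3 -m jog '[{"ax":0,"ay":0,"az":0,"tx":0.0005,"ty":0.0001,"tz":0,"jaw":0.03},{"ax":0,"ay":0,"az":0,"tx":0.001,"ty":0.0002,"tz":0,"jaw":0.03}]'; python3 st.py
```

```text
clock: 14.17
eef_pos: [0.4995, -0.0431, 0.0392]
eef_rot: [2.952, 1.566, -3.098]
force: [-8.8, -3.6, 4.2]
width: 0.486
14.1667 [ 0.4995 -0.0431  0.0392] yawz 13.339978746723318 tilt x [-0.0048 -0.0002 -1.    ] F [-8.8213 -3.6446  4.1547] M [-0.6505  0.9599 -0.1302] w 0.041527578504256514
jig frame tcp mm -51.82779354642243 0.12321893722405663 39.18880800465978 F jig -9.42317920991558 -1.5174746260094336 4.15474137939781
clock: 14.33
eef_pos: [0.5002, -0.043, 0.0392]
eef_rot: [2.969, 1.565, -3.081]
force: [-12.0, -5.8, 7.0]
width: 0.48
14.3333 [ 0.5002 -0.043   0.0392] yawz 13.352385388250564 tilt x [-0.0059 -0.0004 -1.    ] F [-11.9735  -5.7733   6.9683] M [-0.8327  1.3834 -0.163 ] w 0.04096799664860396
jig frame tcp mm -51.17104154507695 0.09262054972650549 39.19765715937529 F jig -12.980459466713619 -2.8639810251033953 6.968312695747746
clock: 14.5
eef_pos: [0.5002, -0.043, 0.0392]
eef_rot: [2.978, 1.562, -3.071]
force: [-17.2, -6.5, 11.9]
width: 0.486
14.5 [ 0.5002 -0.043   0.0392] yawz 13.367926581286634 tilt x [-0.0086 -0.0006 -1.    ] F [-17.2442  -6.53    11.8634] M [-1.02    1.9155 -0.263 ] w 0.041482820642926986
jig frame tcp mm -51.181471580990696 0.12616842258305477 39.16119659763512 F jig -18.283926018381106 -2.3878831837938517 11.863357094361875
```

The TCP stopped at jig x −51.2 while the axial force jumped from about 9 to 18 N. That puts the nose at x ≈ 52, on the stop head. I'll hold briefly, then ease off the push before letting go.

```bash
python3 -m jog '[{"ax":0,"ay":0,"az":0,"tx":0,"ty":0,"tz":0,"jaw":0.03},{"ax":0,"ay":0,"az":0,"tx":0,"ty":0,"tz":0,"jaw":0.03},{"ax":0,"ay":0,"az":0,"tx":0,"ty":0,"tz":0,"jaw":0.03}]'; python3 st.py
python3 -m jog '[{"ax":0,"ay":0,"az":0,"tx":-0.0007,"ty":-0.0002,"tz":0.0002,"jaw":0.03},{"ax":0,"ay":0,"az":0,"tx":-0.0014,"ty":-0.0003,"tz":0.0002,"jaw":0.03},{"ax":0,"ay":0,"az":0,"tx":-0.0014,"ty":-0.0003,"tz":0.0002,"jaw":0.03}]'; python3 st.py
```

```text
clock: 14.75
eef_pos: [0.5002, -0.0429, 0.0392]
eef_rot: [2.978, 1.562, -3.071]
force: [-13.7, -6.1, 8.3]
width: 0.484
14.75 [ 0.5002 -0.0429  0.0392] yawz 13.385551005808704 tilt x [-0.0083 -0.0006 -1.    ] F [-13.7031  -6.0564   8.3023] M [-0.8845  1.7455 -0.0809] w 0.04130900528005279
jig frame tcp mm -51.13740289448793 0.13019712449729992 39.15949685235872 F jig -14.728885684080034 -2.741544075366928 8.302296773236396
clock: 15.0
eef_pos: [0.5002, -0.0429, 0.0392]
eef_rot: [2.915, 1.566, -3.135]
force: [-6.2, -3.3, 0.1]
width: 0.479
15.0 [ 0.5002 -0.0429  0.0392] yawz 13.344338064428227 tilt x [-0.0043 -0.     -1.    ] F [-6.2467 -3.3394  0.1277] M [-0.5441  0.7296 -0.0873] w 0.04090659147291881
jig frame tcp mm -51.159379641161884 0.18263730557367513 39.18254162723506 F jig -6.847341989496602 -1.812807992211493 0.12769638669690037
```

```bash
python3 -m jog '[{"ax":0,"ay":0,"az":0,"tx":0,"ty":0,"tz":0,"jaw":0.043},{"ax":0,"ay":0,"az":0,"tx":0,"ty":0,"tz":0,"jaw":0.048},{"ax":0,"ay":0,"az":0,"tx":0,"ty":0,"tz":0,"jaw":0.055},{"ax":0,"ay":0,"az":0,"tx":0,"ty":0,"tz":0,"jaw":0.065},{"ax":0,"ay":0,"az":0,"tx":0,"ty":0,"tz":0,"jaw":0.075},{"ax":0,"ay":0,"az":0,"tx":0,"ty":0,"tz":0,"jaw":0.085},{"ax":0,"ay":0,"az":0,"tx":0,"ty":0,"tz":0,"jaw":0.085},{"ax":0,"ay":0,"az":0,"tx":0,"ty":0,"tz":0,"jaw":0.085}]'; python3 st.py
python3 - <<'E'
from h import *
for n in ("scene","side","wrist"):
    p=get_image(n); im=p["pixels"]; cv2.imwrite(f"pics/{n}8.png",im if n=="wrist" else cv2.resize(im[220:360,200:420] if n=="scene" else im[120:280,240:460],None,fx=3.5,fy=3.5,interpolation=cv2.INTER_CUBIC))
E
```

```text
clock: 15.67
eef_pos: [0.5024, -0.0427, 0.0404]
eef_rot: [-0.532, 1.571, -0.3]
force: [0.8, 0.6, -0.1]
width: 0.996
15.6667 [ 0.5024 -0.0427  0.0404] yawz 13.342372973128183 tilt x [ 0.0002 -0.0001 -1.    ] F [ 0.7784  0.6289 -0.0942] M [ 0.0226 -0.0183  0.0026] w 0.08505716685976798
jig frame tcp mm -48.977660449012404 -0.1544595364617006 40.445541119066014 F jig 0.9021796175995741 0.4329406805983999 -0.09418660238386214
```

View pics/scene8.png

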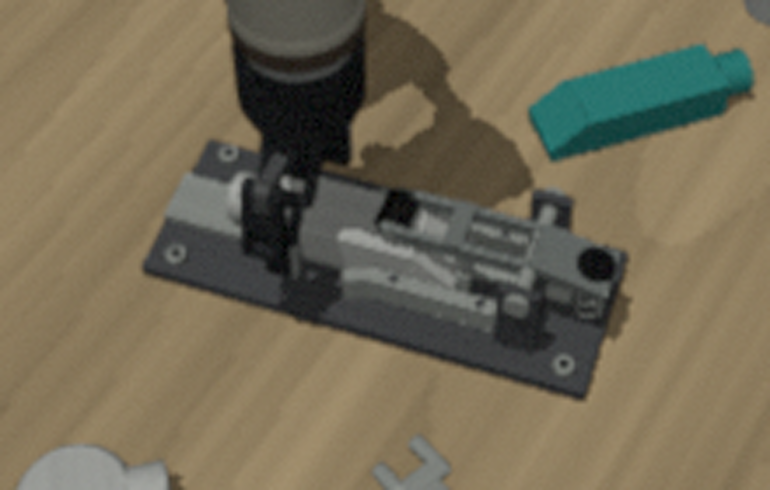

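View pics/wrist8.png

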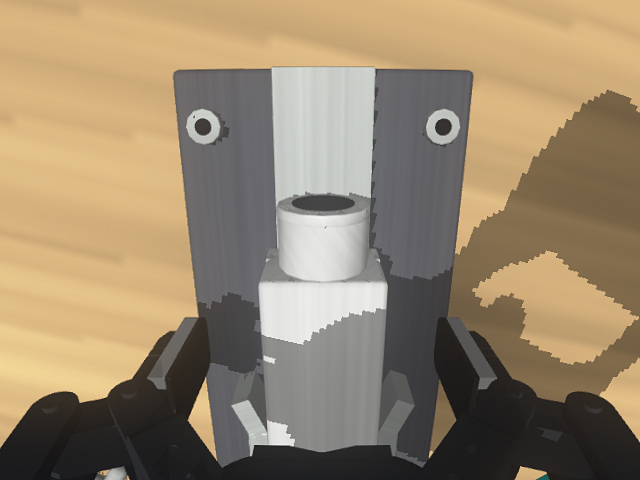

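Released: in the scene the roller sits on the flat back at crop (400,208), and the wrist shows the fitting straight between the rails. I'll go up and check from above.

```bash
python3 -m jog '[{"ax":0,"ay":0,"az":0,"tx":0,"ty":0,"tz":0.015,"jaw":0.085},{"ax":0,"ay":0,"az":0,"tx":0,"ty":0,"tz":0.035,"jaw":0.085},{"ax":0,"ay":0,"az":0,"tx":0,"ty":0,"tz":0.06,"jaw":0.085},{"ax":0,"ay":0,"az":0,"tx":0,"ty":0,"tz":0.09,"jaw":0.085},{"ax":0,"ay":0,"az":0,"tx":0,"ty":0,"tz":0.12,"jaw":0.085},{"ax":0,"ay":0,"az":0,"tx":0,"ty":0,"tz":0.14,"jaw":0.085},{"ax":0,"ay":0,"az":0,"tx":0,"ty":0,"tz":0.14,"jaw":0.085},{"ax":0,"ay":0,"az":0,"tx":0,"ty":0,"tz":0.14,"jaw":0.085},{"ax":0,"ay":0,"az":0,"tx":0,"ty":0,"tz":0.14,"jaw":0.085}]'; python3 st.py
python3 - <<'E'
from h import *
np.set_printoptions(precision=4,suppress=True)
O=np.array([.55,-.0313]);a=np.radians(13.3);u=np.array([np.cos(a),np.sin(a)]);n=np.array([-u[1],u[0]])
s=state(); p=get_image("wrist"); im=p["pixels"]; cv2.imwrite("pics/w9.png",cv2.resize(im[60:420,200:440],None,fx=1.65,fy=1.65,interpolation=cv2.INTER_CUBIC)); cv2.imwrite("pics/w9f.png",im)
for th in ("fitting","fitting_nose","roller_rest","jig"):
    for d in pinpoint(p,th)[:2]:
        X=at_z(p,[d["centre"]],.018 if th!="jig" else 0,s)[0]; print(th,d["score"],d["centre"],X,"jig",(X[:2]-O)@u*1000,(X[:2]-O)@n*1000)
for d in regions_of(p,"fitting")[:1]:
    C,uv=cloud(p,d["mask"],s); t=C[C[:,2]>.047]; print(np.median(t[:,2]),cv2.minAreaRect((t[:,:2]*1000).astype(np.float32)))
    J=np.c_[(C[:,:2]-O)@u,(C[:,:2]-O)@n]*1000; print(J.min(0),J.max(0),np.percentile(J[:,1],[2,98]))
p=get_image("side"); im=p["pixels"]; cv2.imwrite("pics/side9.png",cv2.resize(im[140:260,250:400],None,fx=5,fy=5,interpolation=cv2.INTER_CUBIC))
E
```

```text
clock: 16.57
eef_pos: [0.5016, -0.0425, 0.1793]
eef_rot: [2.582, 1.569, 2.815]
force: [0.4, 1.1, 0.1]
width: 0.999
16.5667 [ 0.5016 -0.0425  0.1793] yawz 13.33700796437718 tilt x [-0.0017  0.0006 -1.    ] F [0.438  1.0937 0.0668] M [-0.0244  0.0166  0.0086] w 0.08533275504882584
jig frame tcp mm -49.700597771276016 0.24466284047470685 179.2696557119391 F jig 0.6778914075379479 0.9635542294302152 0.06682299522235724
fitting 0.9 [506.8, 383.5] [0.6097 0.1514 0.018 ] jig 100.11555098992744 164.1160980501305
fitting 0.66 [319.9, 267.2] [ 0.5386 -0.0352  0.018 ] jig -11.956653202601252 -1.1600256868627519
fitting_nose 0.84 [471.9, 336.0] [0.5703 0.1026 0.018 ] jig 50.552541248268994 125.6543894452016
0.05085027506264077 ((516.1994018554688, -39.499229431152344), (131.82681274414062, 42.20469284057617), 13.372505187988281)
[-100.8207  -21.2887] [52.0626 24.1735] [-19.9928  19.797 ]
```

View pics/w9f.png

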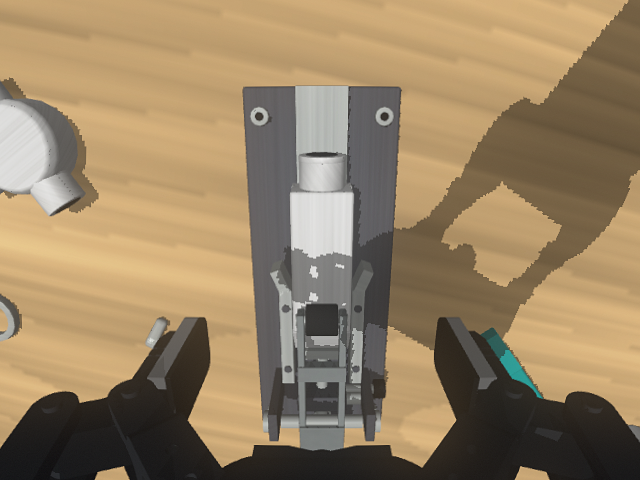

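View pics/side9.png

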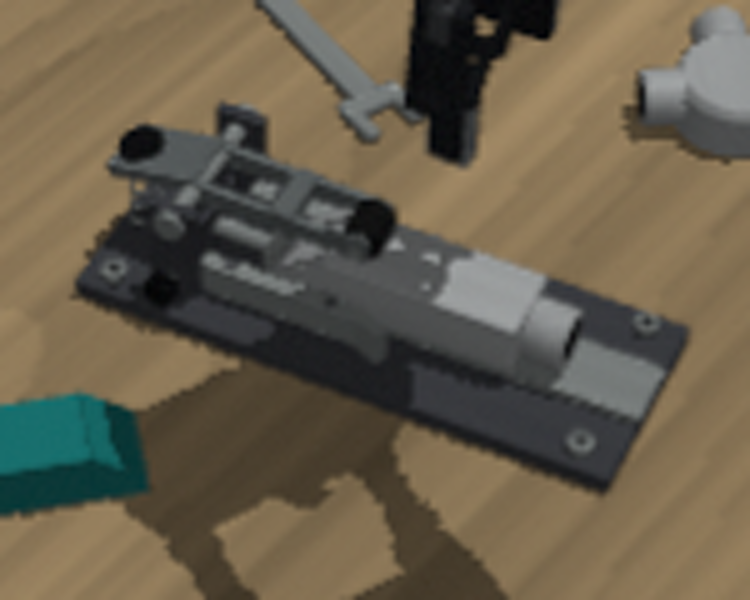

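View pics/w9.png

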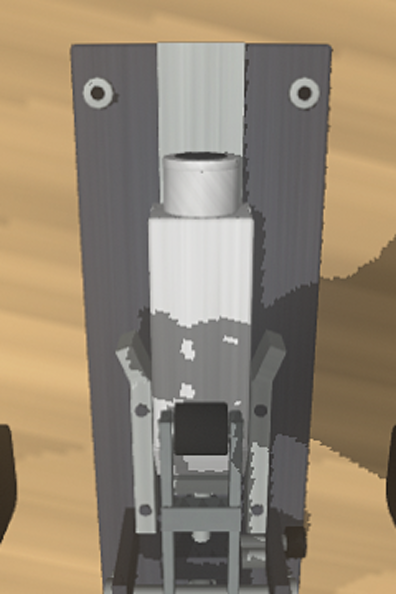

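Run:
```python
from h import *
np.set_printoptions(precision=1,suppress=True,linewidth=150)
O=np.array([.55,-.0313]);a=np.radians(13.3);u=np.array([np.cos(a),np.sin(a)]);n=np.array([-u[1],u[0]])
s=state(); p=get_image("wrist")
C,uv=cloud(p,np.ones((480,640),bool),s)
J=np.c_[(C[:,:2]-O)@u,(C[:,:2]-O)@n,C[:,2]]*1000
for r in range(325,420,3):
    m=(abs(uv[:,1]-r)<1)&(abs(uv[:,0]-320)<5); q=np.median(J[m],0); c=p["pixels"][r,316:325].mean(0); print(r,q,c)
im=p["pixels"][330:420,280:365]; cv2.imwrite("pics/w10.png",cv2.resize(im,None,fx=6.5,fy=6.5,interpolation=cv2.INTER_CUBIC))
```

```text
325 [ 7.3 -1.2 72.2] [51.7 53.  54.3]
328 [ 9.4 -1.2 72.6] [51.7 53.1 54. ]
331 [11.9 -1.2 72.2] [50.  51.3 52. ]
334 [16.1 -1.2 69.3] [39.3 40.9 41.9]
337 [34.5 -1.7 44.2] [170.9 171.1 171.9]
340 [39.6 -1.3 40.4] [164.3 166.1 166.3]
343 [44.8 -1.3 36.5] [167.3 168.8 169. ]
346 [50.6 -1.4 31.9] [106.9 108.4 108.7]
349 [51.5 -1.3 34.8] [85.1 87.9 87. ]
352 [53.2 -1.3 36.3] [103.7 105.9 104.7]
355 [56.1 -1.3 36.2] [102.1 104.1 103. ]
358 [58.6 -1.3 36.6] [117.  120.3 118.4]
361 [43.2 -1.2 62. ] [70.9 72.1 70.9]
364 [43.  -1.2 65.8] [71.7 73.2 72.3]
367 [43.1 -1.2 69.1] [117.6 119.8 115.9]
370 [45.3 -1.2 69.6] [130.8 132.3 127.9]
373 [47.9 -1.2 69.5] [130.2 132.9 127.9]
376 [50.8 -1.2 69.1] [130.1 132.7 128.2]
379 [53.5 -1.2 68.9] [131.8 132.8 129.2]
382 [86.2 -1.4 31.2] [149.4 152.9 150.9]
385 [89.8 -1.4 30.6] [142.7 145.7 143.6]
388 [91.4 -1.  32.4] [51.6 51.8 52.9]
391 [91.8 -1.4 35.6] [57.4 57.8 58.6]
394 [91.6 -1.4 39.6] [56.7 57.1 58. ]
397 [92.2 -1.4 42.4] [81.9 79.9 79.2]
400 [94.5 -1.4 43.2] [77.8 75.7 76.7]
403 [97.5 -1.  43.3] [60.3 60.3 61.3]
406 [100.6  -1.4  43.3] [58.9 59.6 60.2]
409 [104.7  -1.4  42.2] [58.9 59.1 60.4]
412 [117.8  -1.4  31.2] [ 98.1 101.1 100. ]
415 [91.7 -1.3 63. ] [91.9 95.2 93.7]
418 [92.6 -1.3 65.3] [139.3 143.1 139.9]
```

View pics/w10.png

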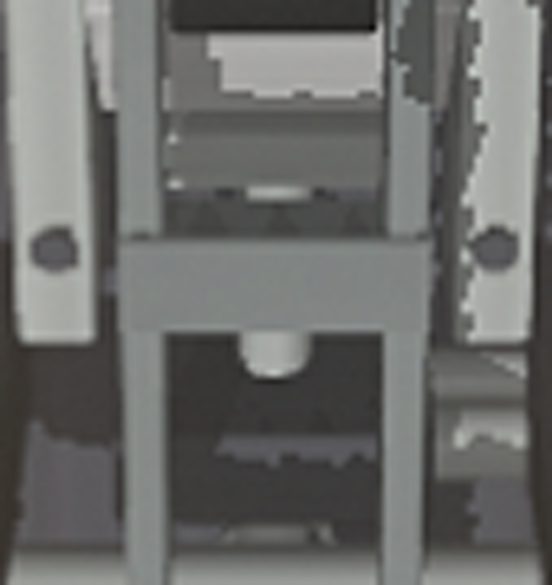

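The depth profile shows the nose's top edge at jig x ≈ 51 meeting the stop head's top from x ≈ 51.5, with no gap. Handing in.

```bash
python3 -c "
from plant import *
print(job_done()); s=state(); print(s['clock'],s['force'])"
```

```text
the job is handed in; nothing more can be done
None
the job is handed in; nothing more can be done
```

I loaded the grey fitting into the jig, released it and handed the job in after about 17 s of the 72 s allowed. No verdict was reported.

- **Loading:** I gripped it about 104 mm behind the front face, lowered it onto the bed by feel and slid it in nose first. Lifting the roller arm took about 19 N measured at the wrist, slightly over the 8–17 N stated. Part of that was bed friction from a downward press, which I then eased.
- **Home:** It stopped dead with its front face at jig x ≈ 52 mm. The wrist force rose to about 18 N along the slide, and I estimate 9–12 N of that was on the stop. I backed the push off to about 7 N before opening the jaws.
- **Last checks:**
  - The roller is on the flat back.
  - The fitting's axis is at 13.4° against the jig's 13.3°.
  - The measured top is at 50.8 mm, against 50 mm expected.
  - There is no visible gap at the stop head.
  - The gripper is clear, about 140 mm up, and I saw none of the other things disturbed, though I did not measure them.
- **Disagreements:** In the last wrist picture the networks ranked the turquoise look-alike above the fitting and did not report its nose. I relied on depth and touch instead. The centre line read about 1 mm off in that picture, within the 4 mm allowed.
- **Not measured:** I have no direct reading of the pin's or the roller's force after release.

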